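# Hold a cover plate flush on the sloped rest of a gluing jig

### The job

Push the jig's carriage along its track by the red post until the spring catch clicks and it is fully home. Then pick up the pine cover plate by its dark batten, tilt it to match the sloped white rest board and hold it flush and square over the marked outline, pressed on with about 10 N, for a colleague to pin: finish still gripping and pressing it, with the carriage still home. Leave the other things on the bench alone.

Things in the scene. Friction and masses are not known exactly. Their poses are not given: they have to be found in the camera images.
- carriage (a joint): travel of the wooden carriage along the jig's track, m: 0 at the start end, 0.110 fully home against its stop. Slides with about 1.5 N along +y of post. The spring catch resists with about 5 N more from about 14 mm to 6 mm before home, then snaps the carriage home and keeps it there (about 6 N to pull it out).
- post (a point): red push post standing on the carriage, 30 (x) x 16 (y) mm; this point is on its centre line, 16 mm below its top and 66 mm above the bench. x: away from the robot, y: along the track towards home, z up. Push its -y side along +y. It stands 87 mm to the -y side of the rest board's middle (28 mm free gap to the board). The jig is fixed to the bench, its yaw varies.
- face (a point): middle of the upper face of the white rest board on the carriage: 120 mm up the slope by 102 mm across, black outline 94 x 74 mm about this point. z: outward normal, x: up the slope (the face slopes down away from the robot), y: along the track, opposite to y of post. Locked at a slope of 15 to 35 degrees that varies; it does not give. Its high edge is at most 118 mm above the bench. Moves with the carriage.
- batten (a point): grip point on the dark batten of the loose pine cover plate (0.1 to 0.2 kg). Plate 90 (x) x 70 (y) x 10 mm; batten 60 (x) x 22 (y) mm, 40 mm high on its back. The point is on the batten's centre line, 34 mm above the plate's flat underside, 16 mm below its top. x along the batten, z from underside to batten. Starts flat, batten up; goes on with the batten running up the slope, either way round.
- cover: the same cover plate; origin at the centre of its flat underside, axes as batten
- rest: the same white rest board; origin on its hinge line under the lower edge, axes as face
- tin: bystander: small tin with a yellow label, 60 mm across, 70 mm high, origin under its centre
- glue: bystander: closed bottle with a blue label, 56 mm across, 160 mm high, origin under its centre
- tote: bystander: plywood box with three compartments, 100 x 260 x 85 mm, origin under its centre
- hammer: bystander: hammer lying flat, 260 mm long, about 26 mm high, origin under its middle
- driver: bystander: screwdriver with a red handle lying flat, 200 mm long, origin under its middle
- offcut: bystander: offcut of plank, 120 x 60 x 35 mm, origin under its centre

How it is judged:
By the outcome, as a careful person would: the job done as asked, in the order asked, and still so for the second after the job is handed in, while the arm keeps its last pose, push and grip.
It also fails if it takes over 70 s, if anything falls off the work surface, if the arm or the gripper's body presses on something with over 40 N, if the wrist force passes 120 N, or if a joint passes its speed limit or range.

### The arm

A 7-joint arm with a two-finger parallel gripper is mounted at the origin on the work surface. World frame = base frame: x ahead of the robot, y to its left, z up, the work surface at z = 0. Lengths are in m, angles in rad, forces in N, time in s.
With the tool pointing down it reaches from about 0.4 to 0.9 m from the base axis. Payload 5.6 kg.
Tool frame: the origin (TCP) lies midway between the tips of the shut fingers; the grasp point (between the pads) lies 19 mm behind it; y points along the fingers, z is the direction in which the jaws open and shut, and the axes are right-handed (so a half turn about y gives the same grasp; the last joint's range is limited). The gripper opens to 92 mm and grips with 3 to 60 N. Pads are 20 mm wide; open, the fingers measure 128 mm over their backs; the gripper's body (75 mm by 189 mm) begins 69 mm behind the grasp point.
Start: joints at [-1.178, 0.468, -0.012, 1.603, 0.006, 1.071, -0.056], TCP at [0.274, 0.589, 0.187] pointing down, gripper open.
Joint ranges: [-2.53, 2.53], [-0.31, 2.02], [-1.57, 1.55], [0.28, 2.44], [-1.29, 4.43], [0.15, 1.84], [-2.92, 2.92]. Speed limits (rad/s): [2.57, 2.57, 3.14, 3.14, 3.14, 3.14, 3.14].

### API

Orientations are given as a 3x3 rotation matrix whose columns are the frame's x, y, z axes.
In Python, from station import env, effector, solver, viewer, workorder, search_frame, tip_of gives the robot as it stands. Calls block until the motion is done:
- env.reach(position, orientation): joint-space move of the TCP to a pose.
- env.movel(position, frame=None, rate=0.15): straight line of the TCP; frame=None keeps the orientation; rate is the mean speed in m/s.
- env.goto_joints(angles): joint-space move.
- effector.release() and effector.grasp(squeeze=None): open the fingers fully, or close them until they stop; squeeze is the grip in N (None keeps the last).
- env.pause(seconds).
- solver.inverse_kinematics(position, orientation): joint angles nearest the present ones, or None.
- env.sense(): the state.
- viewer.read_camera(name): name is "scene" or "side" or "wrist"; returns (picture, depth): 480x640x3 uint8, red, green, blue; 480x640 float32, m along the optical axis (not along the pixel's ray), 0 where there is no reading.
- viewer.camera_info(name): a dict with "intrinsics" (3x3 intrinsics, pixels), "eye" and "rotation" of the camera in the world; the wrist camera has in their place "T_tool_cam" (4x4, takes a point from camera to tool coordinates, whose origin is the TCP and whose axes are the tool frame's). Camera axes: x right, y up, looking along -z (the intrinsics and any distortion apply to the point x, -y, -z); pixel columns grow to the right and rows downward; lengths in m; the calibration is good to about 2 mm. A picture is of the moment at which its call begins: read the wrist's pose just before it. camera_info takes no time and is no camera call.
A pose or a line that the arm cannot do raises env.PlanningError and nothing moves.
- workorder.finish_job(): hands the job in, once; it reports no verdict.
Trained networks look in the newest picture that a camera, given by its name, has taken for a name from the list of things; names that differ only in an ending like _2 or _b are one class to them, and where a whole thing is asked for, a point or a joint stands for the part that bears it (a point fixed in the world has none). Each returns a list of dicts, best first, with "score" (0 to 1); they miss things now and then, are a little off and sometimes report something else, mostly with a low value. They report only what shows in the picture. A call takes as long as a camera call.
- search_frame(camera, name): "at" ([x, y, z] in m, in world coordinates, good to about 4 mm: the middle of the surface that is visible of it).
- tip_of(camera, name): "at" ([x, y, z] in m, in world coordinates, good to about 4 mm: a listed point, or the origin of a listed thing).
The state is a dict: "t": time; "joint_positions": joint angles; "joint_velocities": joint speeds; "tau": joint torques, N m; "ee_pos": TCP position; "tcp_rot": TCP orientation; "wrist_force": force on the tool from outside, world axes, zero at the start; "moment": the same for the moment, N m; "gripper_width": finger opening in m.
Only numpy, scipy, OpenCV 4.12 (cv2) and the standard library are available. Lean on these libraries where they do the work, as an engineer would, in place of code of your own. Each camera call takes 0.05 s, during which the arm holds its last target.

## Working session

There is one attempt and no reset: what is moved stays moved. The work goes in short steps, each a Python script; the robot and the scene stay as the last script left them, time stands still between calls to the robot, and variables do not carry over. Pictures are saved under pics/ and viewed, and the job is handed in when it is done.

```bash
ls; mkdir -p pics; cat > h.py <<'E'
import numpy as np, cv2
from station import env, effector, solver, viewer, workorder, search_frame, tip_of
def shot(n,f):
    s=env.sense(); p,d=viewer.read_camera(n); cv2.imwrite('pics/'+f,p[:,:,::-1]); return s,p,d
def cam(n,s=None):
    i=viewer.camera_info(n); K=np.array(i["intrinsics"])
    if "eye" in i: return K,np.array(i["eye"]),np.array(i["rotation"]),i
    T=np.array(i["T_tool_cam"]); R=np.array(s["tcp_rot"]); return K,np.array(s["ee_pos"])+R@T[:3,3],R@T[:3,:3],i
def cloud(n,d,s=None):
    K,e,R,i=cam(n,s); v,u=np.mgrid[0:d.shape[0],0:d.shape[1]]
    x=(u-K[0,2])/K[0,0]*d; y=(v-K[1,2])/K[1,1]*d
    return np.stack([x,-y,-d],-1)@R.T+e
E
python3 - <<'E'
from h import *
np.set_printoptions(precision=4,suppress=True)
for c in ["scene","side","wrist"]:
    s,p,d=shot(c,c+'0.png'); np.savez('pics/%s0.npz'%c,p=p,d=d)
    print(c,viewer.camera_info(c))
    for n in ["post","face","batten","cover"]:
        print(n,[(np.array(r["at"]).round(4),round(r["score"],2)) for r in tip_of(c,n)][:3])
    for n in ["tin","glue","tote","hammer","driver","offcut","rest","carriage"]:
        print(n,[(np.array(r["at"]).round(4),round(r["score"],2)) for r in search_frame(c,n)][:2])
s=env.sense();print(s)
E
```

```text
pics
scene {'intrinsics': array([[466.6109,   0.    , 319.8638],
       [  0.    , 466.6109, 239.4842],
       [  0.    ,   0.    ,   1.    ]]), 'eye': array([ 1.0332, -0.6155,  0.8192]), 'rotation': array([[ 0.8469, -0.345 ,  0.4046],
       [ 0.5317,  0.5514, -0.6429],
       [-0.0013,  0.7596,  0.6504]])}
post [(array([ 0.529 , -0.0087,  0.0689]), 0.75)]
face []
batten [(array([ 0.5551, -0.2086,  0.0351]), 0.89)]
cover [(array([ 0.5561, -0.2096,  0.004 ]), 0.84)]
tin [(array([ 0.5586, -0.4185,  0.0618]), 0.64)]
glue [(array([0.8062, 0.0393, 0.085 ]), 0.81)]
tote [(array([ 0.7081, -0.2955,  0.0478]), 0.89), (array([ 0.5555, -0.4188,  0.0642]), 0.17)]
hammer [(array([0.6474, 0.4932, 0.0225]), 0.91), (array([ 0.5677, -0.2218,  0.0095]), 0.53)]
driver [(array([0.4131, 0.6078, 0.0155]), 0.57)]
offcut [(array([0.3636, 0.4468, 0.0385]), 0.61)]
rest [(array([0.5432, 0.066 , 0.0665]), 0.81)]
carriage [(array([0.5454, 0.0507, 0.058 ]), 0.96)]
side {'intrinsics': array([[574.5915,   0.    , 315.8154],
       [  0.    , 574.5915, 245.0626],
       [  0.    ,   0.    ,   1.    ]]), 'eye': arra
[... 1148 characters left out ...]
.72)]
offcut [(array([0.3376, 0.481 , 0.0369]), 0.84)]
rest []
carriage [(array([0.3335, 0.4771, 0.0354]), 0.28)]
{'t': 1.95, 'joint_positions': array([-1.178 ,  0.4675, -0.0116,  1.6027,  0.006 ,  1.0714, -0.0563]), 'joint_velocities': array([ 0.0007,  0.0003, -0.0001, -0.0005, -0.0012,  0.0015, -0.0001]), 'tau': array([  0.0001, -52.0406,  -0.0123, -24.4052,  -0.0567,   0.0113,
         0.    ]), 'ee_pos': array([0.2744, 0.5892, 0.1868]), 'tcp_rot': array([[ 0.9065,  0.    ,  0.4222],
       [-0.4222,  0.    ,  0.9065],
       [ 0.    , -1.    ,  0.    ]]), 'wrist_force': array([-0.2818,  0.0939, -0.2631]), 'moment': array([-0.0328, -0.0125, -0.0138]), 'gripper_width': 0.09151438001949058}
```

View pics/scene0.png

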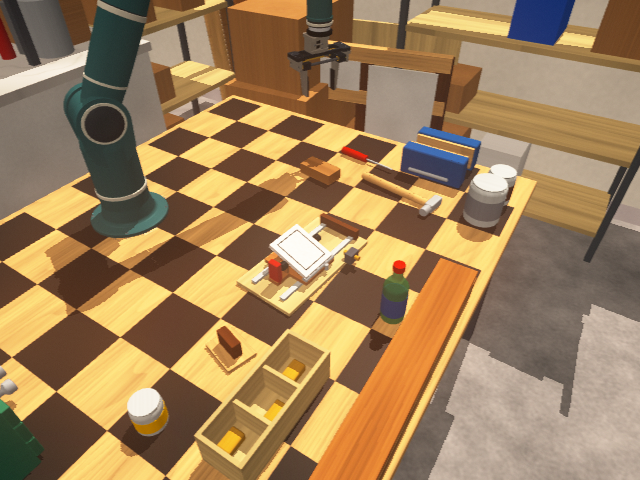

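View pics/side0.png

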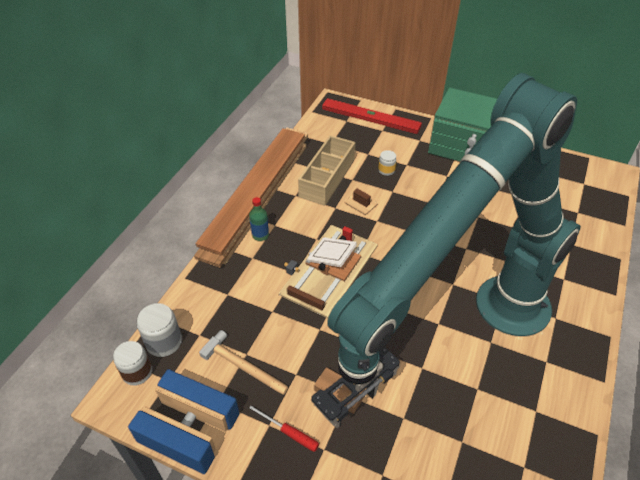

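```bash
python3 - <<'E'
from h import *
np.set_printoptions(precision=4,suppress=True)
def R(yaw,flip=1):
    # tool y down, tool z horizontal at yaw
    z=np.array([np.cos(yaw),np.sin(yaw),0]);y=np.array([0,0,-1.]);x=np.cross(y,z);return np.stack([x,y,z],1)
for yaw in np.deg2rad([-90,-9,90,171]):
  print(yaw,solver.inverse_kinematics(np.array([0.5,0.0,0.3]),R(yaw)))
# tool x so that camera (at -0.067 x) 
o=R(np.deg2rad(90)); print(o)
env.reach(np.array([0.6,0.05,0.25]),o)
s,p,d=shot("wrist","w1.png"); np.savez('pics/w1.npz',p=p,d=d,e=s['ee_pos'],R=s['tcp_rot']);print(s['ee_pos'],s['t'])
for n in ["post","face","rest","batten"]:
    print(n,[(np.array(r["at"]).round(4),round(r["score"],2)) for r in tip_of("wrist",n)][:3])
env.reach(np.array([0.6,-0.17,0.25]),o)
s,p,d=shot("wrist","w2.png"); np.savez('pics/w2.npz',p=p,d=d,e=s['ee_pos'],R=s['tcp_rot']);print(s['ee_pos'],s['t'])
for n in ["post","face","rest","batten","cover"]:
    print(n,[(np.array(r["at"]).round(4),round(r["score"],2)) for r in tip_of("wrist",n)][:3])
print(env.sense()['t'])
E
```

```text
-1.5707963267948966 [-0.7864  0.1024  0.7904  1.8598 -0.0777  1.2106 -1.542 ]
-0.15707963267948966 [-0.6183  0.097   0.6024  1.8519 -0.0587  1.2102 -0.1545]
1.5707963267948966 [-0.4679  0.0966  0.4368  1.8441 -0.0436  1.2103  1.5534]
2.9845130209103035 [ 0.9795  0.3697 -1.2899  1.767   0.37    1.287   2.5851]
[[ 1.  0.  0.]
 [-0.  0.  1.]
 [ 0. -1.  0.]]
[0.5999 0.0513 0.2498] 4.2083
post []
face [(array([0.5437, 0.0723, 0.0696]), 0.57)]
rest [(array([0.5947, 0.0666, 0.0355]), 0.83)]
batten [(array([ 0.5544, -0.2118,  0.0338]), 0.83), (array([0.5983, 0.0654, 0.0352]), 0.22)]
[ 0.6005 -0.1678  0.2498] 5.3417
post [(array([ 0.5316, -0.0124,  0.0674]), 0.57)]
face []
rest [(array([0.597 , 0.065 , 0.0344]), 0.67)]
batten [(array([ 0.5554, -0.2134,  0.0324]), 0.74), (array([ 0.7162, -0.2856, -0.0011]), 0.45)]
cover [(array([ 0.5601, -0.2074, -0.0003]), 0.87)]
5.6417
```

View pics/w1.png

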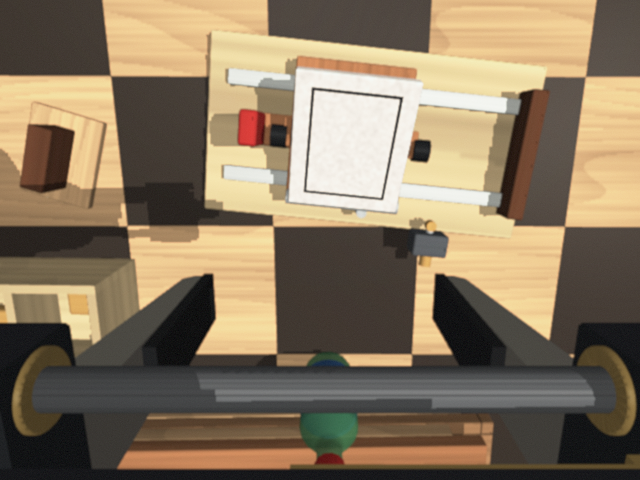

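View pics/w2.png

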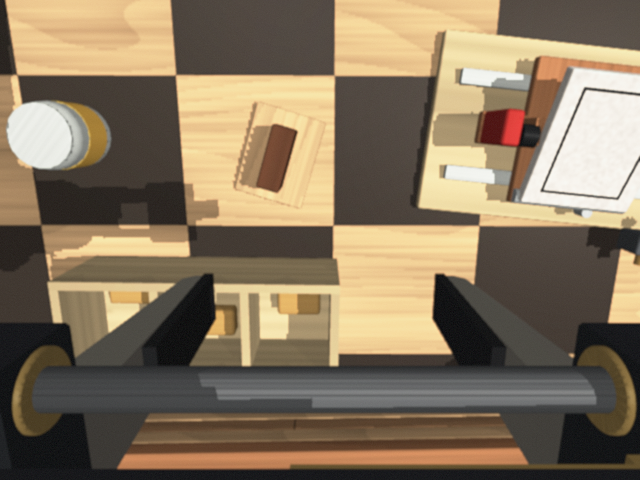

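```bash
cat > an.py <<'E'
from h import *
np.set_printoptions(precision=4,suppress=True)
def load(f):
    z=np.load('pics/'+f); s={'ee_pos':z['e'],'tcp_rot':z['R']} if 'e' in z else None
    return z['p'],z['d'],s
def planefit(P):
    c=np.median(P,0); m=np.ones(len(P),bool)
    for _ in range(6):
        c=P[m].mean(0); n=np.linalg.svd(P[m]-c,full_matrices=False)[2][2]; n*=np.sign(n[2]); r=(P-c)@n; m=abs(r)<.003
    return c,n,m.mean(),r[m].std()
def rect(P,n):
    ex=np.cross([0,1,0],n);ex/=np.linalg.norm(ex);ey=np.cross(n,ex)
    q=np.stack([P@ex,P@ey],1).astype(np.float32)*1000
    (c,sz,a)=cv2.minAreaRect(q)
    off=np.mean(P@n)
    corners=cv2.boxPoints((c,sz,a))/1000
    return (c[0]*ex+c[1]*ey)/1000+off*n,sz,a,[k[0]*ex+k[1]*ey+off*n for k in corners]
def face(cn,p,d,s,near=(0.55,0.07),rad=.12):
    P=cloud(cn,d,s); hsv=cv2.cvtColor(p,cv2.COLOR_RGB2HSV)
    m=(hsv[...,1]<45)&(hsv[...,2]>150)&(d>0)&(np.hypot(P[...,0]-near[0],P[...,1]-near[1])<rad)&(P[...,2]>.015)
    k,l,st,_=cv2.connectedComponentsWithStats(m.astype(np.uint8)); j=1+np.argmax(st[1:,4]); mm=cv2.erode((l==j).astype(np.uint8),np.ones((3,3)))>0
    c,n,fr,sd=planefit(P[mm])
    # ray-plane with filled mask contour
    cs,_=cv2.findContours((l==j).astype(np.uint8),cv2.RETR_EXTERNAL,cv2.CHAIN_APPROX_NONE)
    ct=max(cs,key=cv2.contourArea)[:,0,:]
    return ray(cn,s,ct,c,n),c,n,fr,sd
def ray(cn,s,uv,c,n):
    K,e,R,i=cam(cn,s)
    r=np.stack([(uv[:,0]-K[0,2])/K[0,0],-(uv[:,1]-K[1,2])/K[1,1],-np.ones(len(uv))],1)@R.T
    t=((c-e)@n)/(r@n); return e+r*t[:,None]
E
cat > a1.py <<'E'
from an import *
for cn,f in [("wrist","w1.npz"),("scene","scene0.npz"),("side","side0.npz")]:
    p,d,s=load(f); E,c,n,fr,sd=face(cn,p,d,s)
    print(f,"n",n,"slope",np.degrees(np.arccos(n[2])),"az",np.degrees(np.arctan2(n[1],n[0])),fr,sd)
    cc,sz,a,k=rect(E,n); print("  centre",cc,sz,a); print(np.array(k))
    P=cloud(cn,d,s); hsv=cv2.cvtColor(p,cv2.COLOR_RGB2HSV)
    m=((hsv[...,0]<6)|(hsv[...,0]>174))&(hsv[...,1]>190)&(hsv[...,2]>90)&(abs(P[...,0]-.53)<.05)&(abs(P[...,1]+.01)<.05)&(P[...,2]>.02)
    Q=P[m]; t=Q[Q[:,2]>np.percentile(Q[:,2],90)-.004]; print("  post top",t.min(0),t.max(0),t.mean(0),len(t))
for cn,f in [("wrist","w2.npz"),("scene","scene0.npz"),("side","side0.npz"),("wrist","w1.npz")]:
    p,d,s=load(f);P=cloud(cn,d,s)
    b=(np.hypot(P[...,0]-.556,P[...,1]+.21)<.08)
    m=b&(P[...,2]>.042)&(P[...,2]<.06); Q=P[m]
    r=cv2.minAreaRect((Q[:,:2]*1000).astype(np.float32)); print(f,"batten top",r,Q[:,2].mean(),len(Q))
    m=b&(P[...,2]>.006)&(P[...,2]<.014); Q=P[m]
    r=cv2.minAreaRect((Q[:,:2]*1000).astype(np.float32)); print("   plate",r,Q[:,2].mean(),len(Q))
E
python3 a1.py
```

```text
w1.npz n [ 0.339  -0.0343  0.9402] slope 19.919030692387185 az -5.785648719620235 0.7578054734678145 0.0007805593328024077
  centre [0.5471 0.0761 0.0671] (138.96420288085938, 187.13011169433594) 3.489847183227539
[[ 0.4776  0.1652  0.0954]
 [ 0.4861 -0.0215  0.0855]
 [ 0.6167 -0.013   0.0387]
 [ 0.6082  0.1736  0.0486]]
  post top [ 0.5167 -0.0187  0.0789] [ 0.543  -0.0036  0.0838] [ 0.5342 -0.0106  0.082 ] 19
scene0.npz n [ 0.3413 -0.0321  0.9394] slope 20.049361314949355 az -5.364655495340689 0.9021052631578947 0.0014057282601140566
  centre [0.5525 0.0887 0.0642] (143.04129028320312, 132.12388610839844) 84.13613891601562
[[0.4832 0.0243 0.0872]
 [0.6066 0.0108 0.0419]
 [0.6219 0.153  0.0412]
 [0.4985 0.1665 0.0865]]
  post top [ 0.5153 -0.0209  0.0803] [ 0.5424 -0.0057  0.0868] [ 0.5296 -0.0133  0.0828] 57
side0.npz n [ 0.3459 -0.0415  0.9374] slope 20.38612850619692 az -6.84720406981378 0.7437673130193906 0.001482561673989281
  centre [0.5437 0.0622 0.0673] (146.58755493164062, 134.798095703125) 83.72116088867188
[[ 0.4724 -0.0032  0.0907]
 [ 0.5979 -0.018   0.0438]
 [ 0.615   0
[... 559 characters left out ...]

   plate ((556.244873046875, -212.3748016357422), (70.13806915283203, 93.29238891601562), 73.48822021484375) 0.010187499478744687 812
side0.npz batten top ((559.5183715820312, -207.7361602783203), (30.471189498901367, 59.396697998046875), 72.45613861083984) 0.049603122150854474 102
   plate ((558.6614990234375, -211.23956298828125), (154.438232421875, 145.40467834472656), 67.49198913574219) 0.009718864433147744 231
w1.npz batten top ((558.1007080078125, -211.2621307373047), (22.665529251098633, 60.377140045166016), 72.79650115966797) 0.04989788812585972 1931
   plate ((558.0936889648438, -211.480224609375), (71.17586517333984, 90.27348327636719), 73.20391082763672) 0.010714257184448732 3599
```

```bash
cat >> h.py <<'E'
def R(yaw):
    z=np.array([np.cos(yaw),np.sin(yaw),0]);y=np.array([0,0,-1.]);x=np.cross(y,z);return np.stack([x,y,z],1)
yd=np.array([np.cos(np.deg2rad(84.2)),np.sin(np.deg2rad(84.2)),0])
E
python3 - <<'E'
from h import *
np.set_printoptions(precision=4,suppress=True)
o=R(np.deg2rad(-5.8)); post=np.array([.531,-.011,.055])
effector.grasp(10)
st=post-0.04*yd
env.reach(st+[0,0,.15],o); s=env.sense(); print(s['ee_pos'],s['t'],s['wrist_force'])
env.movel(st,rate=.15); f0=env.sense()['wrist_force']; print(f0,env.sense()['ee_pos'])
a=0.04-.024
while a<.098:
    env.movel(st+yd*a,rate=.08); s=env.sense(); f=(s['wrist_force']-f0)@yd
    print(round(a,4),round((s['ee_pos']-st)@yd,4),round(f,2),round(s['t'],2))
    if f<-12: break
    a+=.012
s,p,d=shot("scene","scene1.png")
s,p,d=shot("side","side1.png")
E
```

```text
[ 0.5272 -0.051   0.2052] 8.5667 [ 0.0544 -0.4299 -0.177 ]
[-0.416   0.7261 -0.6874] [ 0.5277 -0.051   0.0558]
0.016 0.0172 -0.01 10.07
0.028 0.0291 0.12 10.37
0.04 0.0412 1.4 10.67
0.052 0.0532 0.96 10.97
0.064 0.0647 -0.63 11.27
0.076 0.0768 -0.28 11.57
0.088 0.0888 -0.54 11.87
```

View pics/scene1.png

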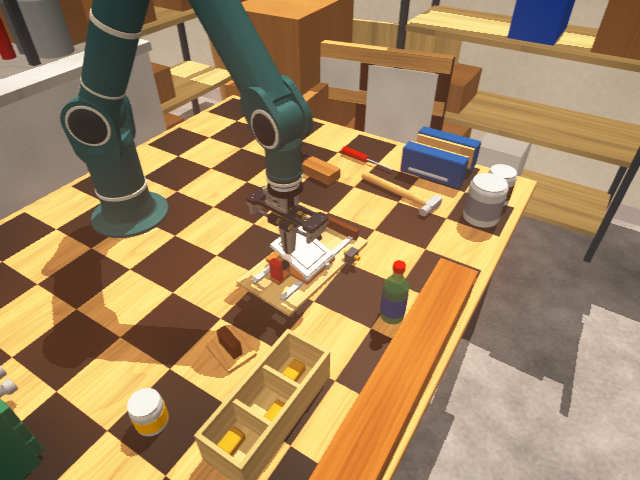

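```bash
python3 - <<'E'
from an import *
s=env.sense();print(s['ee_pos'],s['gripper_width'],s['wrist_force']);
c=cv2.imread('pics/scene1.png')[160:320,200:400];cv2.imwrite('pics/c1.png',cv2.resize(c,None,fx=4,fy=4,interpolation=cv2.INTER_CUBIC)[:600])
c=cv2.imread('pics/side1.png')[200:320,250:410];cv2.imwrite('pics/c2.png',cv2.resize(c,None,fx=4,fy=4,interpolation=cv2.INTER_CUBIC))
shot("wrist","w3.png")
E
```

```text
[0.5358 0.0367 0.055 ] 0.00022704790919870452 [ 0.0267 -0.782  -0.034 ]
```

View pics/c1.png

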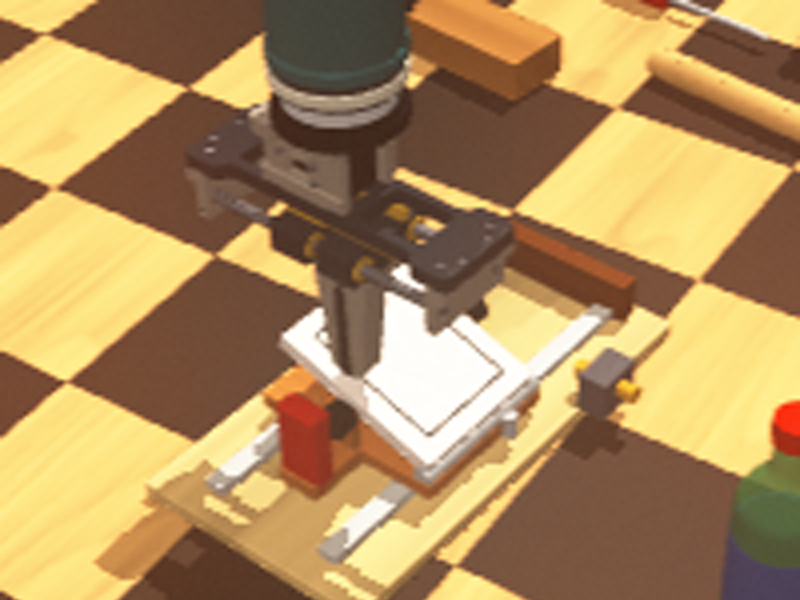

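View pics/c2.png

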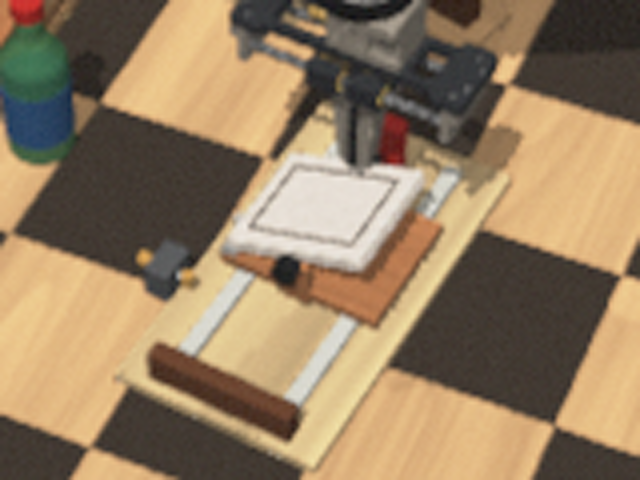

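View pics/w3.png

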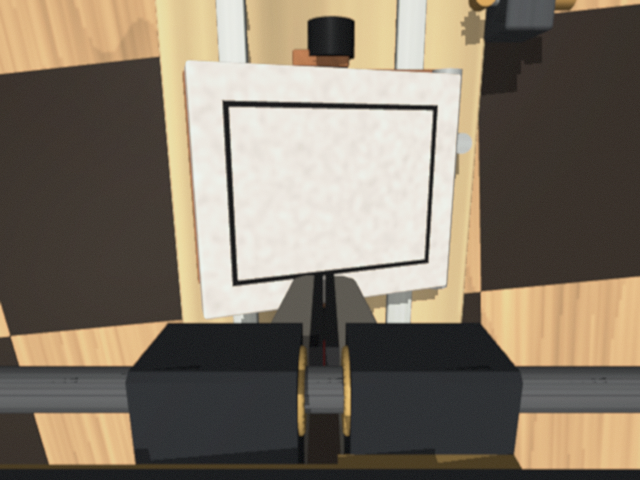

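```bash
python3 - <<'E'
from an import *
s,p,d=shot("scene","scene2.png"); P=cloud("scene",d)
for pt in [(275,268),(280,262),(287,252),(290,240),(303,250)]: print(pt,P[pt[1],pt[0]])
K,e,Rc,i=cam("scene")
for q in [s['ee_pos'],s['ee_pos']+[0,0,.05],np.array([.531,-.011,.082])]:
    v=Rc.T@(q-e); print(q,K[0,0]*v[0]/-v[2]+K[0,2],K[1,1]*v[1]/v[2]+K[1,2])
for n in ["post","face","rest"]: print(n,[(np.array(r["at"]).round(4),round(r["score"],2)) for r in tip_of("scene",n)])
p0,d0,_=load("scene0.npz")
c=p0[220:310,230:360,::-1];cv2.imwrite('pics/c3.png',cv2.resize(np.ascontiguousarray(c),None,fx=5,fy=5,interpolation=cv2.INTER_CUBIC))
c=p[220:310,230:360,::-1];cv2.imwrite('pics/c4.png',cv2.resize(np.ascontiguousarray(c),None,fx=5,fy=5,interpolation=cv2.INTER_CUBIC))
E
```

```text
(275, 268) [ 0.5338 -0.016   0.0709]
(280, 262) [ 0.5388 -0.0023  0.0814]
(287, 252) [0.5397 0.0251 0.0918]
(290, 240) [0.5531 0.0215 0.1373]
(303, 250) [0.5506 0.0747 0.0656]
[0.5358 0.0365 0.055 ] 289.1478117943363 260.1210643588384
[0.5358 0.0365 0.105 ] 288.1992972991208 244.4047611815622
[ 0.531 -0.011  0.082] 275.0155335200855 262.76611566002214
post [(array([ 0.5309, -0.0068,  0.0698]), 0.96)]
face [(array([ 0.4462,  0.6103, -0.003 ]), 0.62)]
rest [(array([0.5986, 0.0717, 0.0321]), 0.56), (array([ 0.7132, -0.2856, -0.0017]), 0.29), (array([0.6083, 0.5006, 0.0014]), 0.27)]
```

View pics/c3.png

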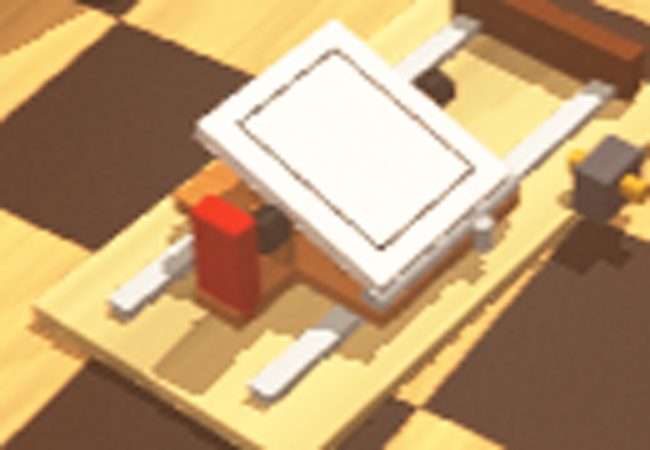

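View pics/c4.png

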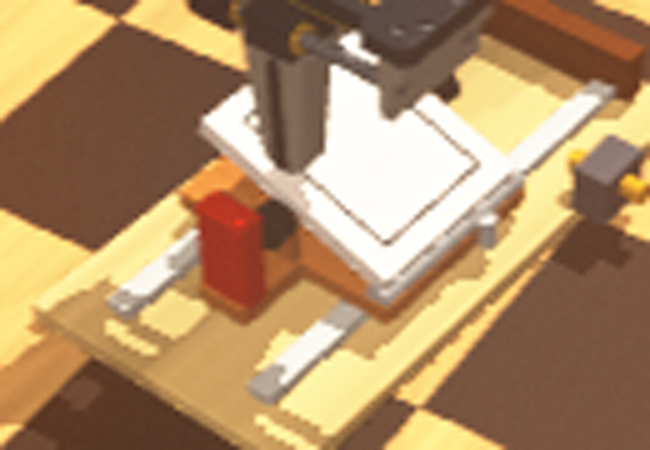

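```bash
python3 - <<'E'
from an import *
s,p,d=shot("wrist","w4.png"); P=cloud("wrist",d,s)
K,e,Rc,i=cam("wrist",s); v=Rc.T@(s['ee_pos']-e); print("tcp px",K[0,0]*v[0]/-v[2]+K[0,2],K[1,1]*v[1]/v[2]+K[1,2],-v[2])
for r in range(255,400,8): print(r,[ (P[r,c].round(3), d[r,c].round(3)) for c in (300,323,345)])
print(s['joint_positions'], s['t'])
E
```

```text
tcp px 323.12852237716766 274.2194463403484 0.20917583020763286
255 [(array([0.527, 0.052, 0.073]), np.float32(0.188)), (array([0.537, 0.05 , 0.07 ]), np.float32(0.191)), (array([0.547, 0.048, 0.067]), np.float32(0.195))]
263 [(array([0.527, 0.048, 0.072]), np.float32(0.19)), (array([0.537, 0.047, 0.07 ]), np.float32(0.192)), (array([0.547, 0.045, 0.066]), np.float32(0.196))]
271 [(array([0.527, 0.045, 0.073]), np.float32(0.19)), (array([0.537, 0.043, 0.07 ]), np.float32(0.193)), (array([0.546, 0.041, 0.066]), np.float32(0.197))]
279 [(array([0.528, 0.047, 0.089]), np.float32(0.174)), (array([0.536, 0.039, 0.07 ]), np.float32(0.194)), (array([0.546, 0.045, 0.088]), np.float32(0.175))]
287 [(array([0.528, 0.046, 0.097]), np.float32(0.166)), (array([0.536, 0.036, 0.07 ]), np.float32(0.194)), (array([0.545, 0.045, 0.099]), np.float32(0.165))]
295 [(array([0.529, 0.047, 0.108]), np.float32(0.156)), (array([0.535, 0.032, 0.07 ]), np.float32(0.196)), (array([0.545, 0.046, 0.108]), np.float32(0.156))]
303 [(array([0.529, 0.047, 0.116]), np.float32(0.148)), (array([0.535, 0.024, 0.061]), np.
[... 1335 characters left out ...]
73))]
375 [(array([0.535, 0.065, 0.19 ]), np.float32(0.071)), (array([0.539, 0.062, 0.186]), np.float32(0.076)), (array([0.543, 0.065, 0.191]), np.float32(0.07))]
383 [(array([0.535, 0.064, 0.192]), np.float32(0.07)), (array([0.539, 0.062, 0.188]), np.float32(0.074)), (array([0.543, 0.064, 0.192]), np.float32(0.069))]
391 [(array([0.535, 0.063, 0.192]), np.float32(0.07)), (array([0.539, 0.061, 0.189]), np.float32(0.073)), (array([0.542, 0.063, 0.193]), np.float32(0.069))]
399 [(array([0.535, 0.062, 0.193]), np.float32(0.069)), (array([0.538, 0.059, 0.189]), np.float32(0.073)), (array([0.542, 0.061, 0.193]), np.float32(0.069))]
[-0.5424  0.4955  0.5192  2.0066 -0.3618  0.7293  0.0968] 12.2167
```

```bash
python3 - <<'E'
from an import *
c=cv2.imread('pics/w4.png')[230:420,200:450];cv2.imwrite('pics/c5.png',cv2.resize(c,None,fx=3,fy=3,interpolation=cv2.INTER_CUBIC))
E
```

```text
(no output)
```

View pics/c5.png

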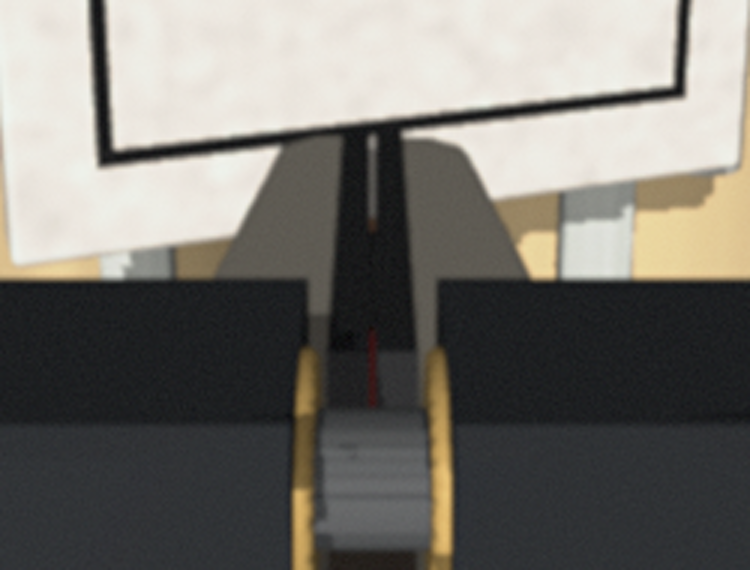

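```bash
python3 - <<'E'
from an import *
s=env.sense(); env.movel(s['ee_pos']+[0,0,.12],rate=.2)
s0=env.sense()
for c in ["scene","side","wrist"]:
    s,p,d=shot(c,c+"5.png"); np.savez('pics/%s5.npz'%c,p=p,d=d,e=s['ee_pos'],R=s['tcp_rot'])
    P=cloud(c,d,s); t=s['ee_pos']; Rt=s['tcp_rot']; Q=(P-t)@Rt
    m=(abs(Q[...,0])<.03)&(abs(Q[...,2])<.05)&(Q[...,1]>-.085)&(Q[...,1]<.06)&(d>0)
    q=Q[m]; print(c,t,len(q), 'max along finger',np.sort(q[:,1])[-8:], 'x',q[:,0].min(),q[:,0].max(),'z',q[:,2].min(),q[:,2].max())
    K,e,Rc,i=cam(c,s); v=Rc.T@(t-e); u=K[0,0]*v[0]/-v[2]+K[0,2]; w=K[1,1]*v[1]/v[2]+K[1,2]
    im=p[:,:,::-1].copy(); cv2.circle(im,(int(u),int(w)),2,(0,255,0),1)
    a,b=int(max(0,w-75)),int(max(0,u-80)); cv2.imwrite('pics/t_%s.png'%c,cv2.resize(im[a:a+130,b:b+160],None,fx=4,fy=4)); print(u,w)
E
```

```text
scene [0.5351 0.0367 0.1742] 320 max along finger [-0.0312 -0.0298 -0.0294 -0.0291 -0.028  -0.028  -0.028  -0.0278] x -0.009807107051307103 0.013068314420899355 z -0.019364458135724787 0.017226994576104285
286.5447739210702 220.87566674679425
side [0.5348 0.0366 0.1737] 161 max along finger [-0.03   -0.0293 -0.0293 -0.0286 -0.0283 -0.0282 -0.0258 -0.0257] x -0.016350052472589742 0.009423497885009943 z -0.01601780985846588 0.018356624181043234
340.6356089675135 218.14685274627243
wrist [0.5347 0.0365 0.1735] 4262 max along finger [-0.0287 -0.0286 -0.0284 -0.0284 -0.0284 -0.0282 -0.0282 -0.0281] x -0.011253216258701366 -0.008559985487496232 z -0.01623351995536522 0.016673902646641772
323.13335219306 274.21610266202396
```

View pics/t_scene.png

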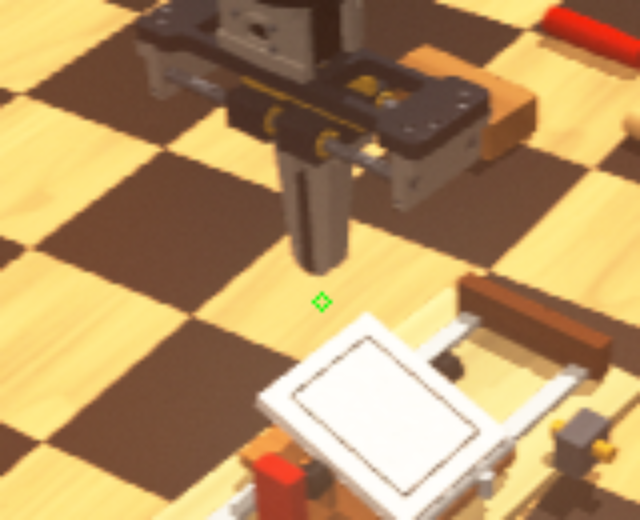

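View pics/t_side.png

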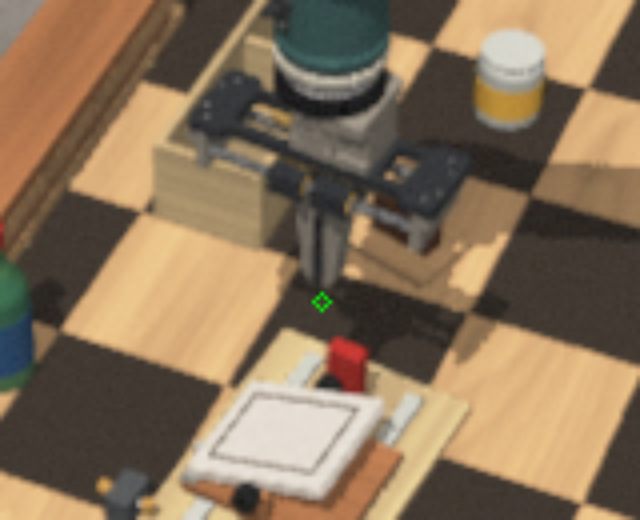

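```bash
cat >> h.py <<'E'
L=0.028   # true fingertips lie 28 mm short of the reported TCP along tool y
def ee(tip,o): return np.array(tip)+L*np.array(o)[:,1]
E
python3 - <<'E'
from h import *
np.set_printoptions(precision=4,suppress=True)
o=R(np.deg2rad(-5.8)); post=np.array([.531,-.009,.054])
st=ee(post-0.042*yd,o)
s=env.sense()
env.movel(np.r_[st[:2],s['ee_pos'][2]],frame=o,rate=.25)
env.movel(st,rate=.15); f0=env.sense()['wrist_force']; print(f0,env.sense()['ee_pos'])
a=0.012
while a<.085:
    env.movel(st+yd*a,rate=.08); s=env.sense(); f=(s['wrist_force']-f0)
    print(round(a,4),round((s['ee_pos']-st)@yd,4),round(f@yd,2),f,round(s['t'],2))
    if abs(f@yd)>12: break
    a+=.012
s,p,d=shot("scene","scene6.png");s,p,d=shot("wrist","w6.png")
print([(np.array(r["at"]).round(4),round(r["score"],2)) for r in tip_of("scene","post")])
c=p[::1,:,::-1]
E
```

```text
[-0.3423 -0.4912 -0.0862] [ 0.5275 -0.0508  0.0267]
0.012 0.0132 0.58 [0.616  0.5178 0.5124] 15.1
0.024 0.0249 0.2 [ 1.262   0.0725 -0.9334] 15.4
0.036 0.0366 1.43 [0.5631 1.3811 1.2862] 15.7
0.048 0.0486 1.28 [ 1.8453  1.0956 -0.1603] 16.0
0.06 0.0607 1.13 [ 1.005   1.0337 -0.0693] 16.3
0.072 0.0727 0.56 [ 0.0679  0.5564 -0.0437] 16.6
0.084 0.0844 1.28 [0.0718 1.2787 0.0593] 16.9
[(array([0.5355, 0.0518, 0.0697]), 0.7), (array([0.4485, 0.6111, 0.0002]), 0.51), (array([ 0.7133, -0.2854, -0.0012]), 0.45)]
```

View pics/scene6.png

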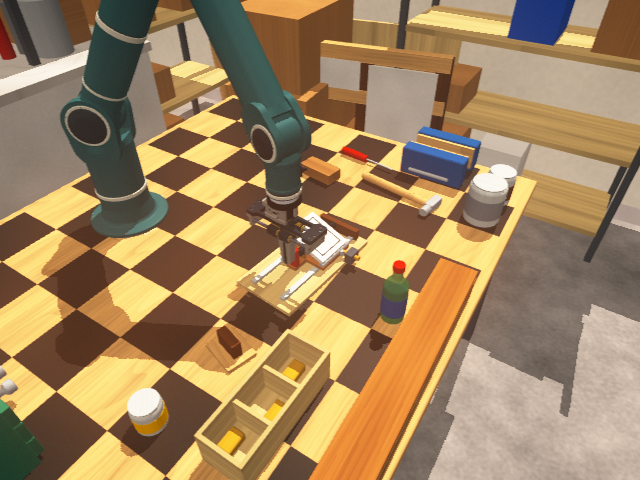

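```bash
python3 - <<'E'
from h import *
np.set_printoptions(precision=4,suppress=True)
o=R(np.deg2rad(-5.8)); post=np.array([.531,-.009,.054])
st=ee(post-0.042*yd,o); f0=np.array([-.34,-.49,-.09])
a=0.092
while a<.145:
    env.movel(st+yd*a,rate=.06); s=env.sense(); f=(s['wrist_force']-f0)
    print(round(a,4),round((s['ee_pos']-st)@yd,4),round(f@yd,2),f,round(s['t'],2))
    if abs(f@yd)>11 : break
    a+=.006 if a<.108 else .003
s,p,d=shot("scene","scene7.png")
print([(np.array(r["at"]).round(4),round(r["score"],2)) for r in tip_of("scene","post")])
c=p[160:320,200:400,::-1];cv2.imwrite('pics/c7.png',cv2.resize(np.ascontiguousarray(c),None,fx=4,fy=4,interpolation=cv2.INTER_CUBIC)[:600])
E
```

```text
0.092 0.092 -1.46 [-0.3128 -1.4358  1.6563] 17.33
0.098 0.0975 -2.55 [-0.1553 -2.552   1.1223] 17.58
0.104 0.0974 -16.32 [ -2.8535 -16.1116   4.6874] 17.83
[(array([0.5389, 0.0675, 0.0661]), 0.81)]
```

View pics/c7.png

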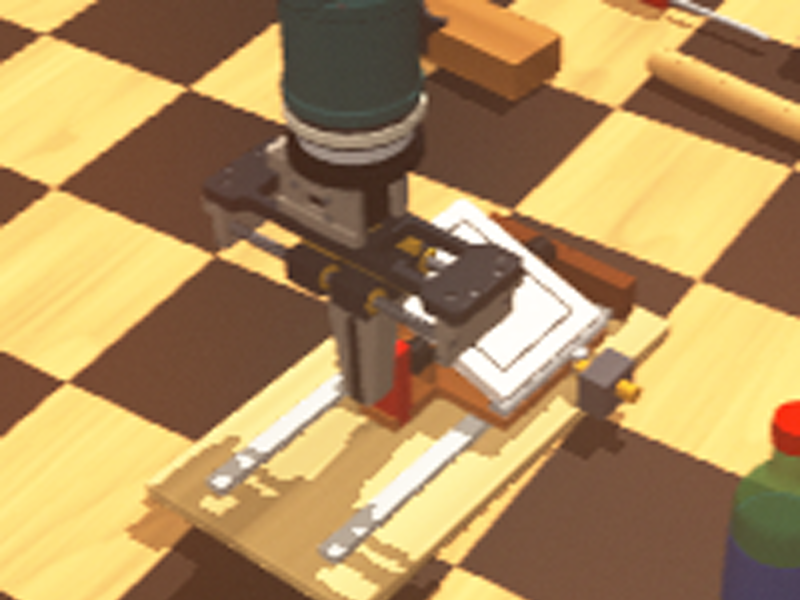

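```bash
python3 - <<'E'
from an import *
for k in range(3):
    s=env.sense(); print(s['wrist_force'],s['moment'],s['ee_pos'],s['t']); env.pause(.1)
s,p,d=shot("wrist","w7.png")
s,p,d=shot("side","side7.png")
P=cloud("side",d)
c=p[200:320,250:410,::-1];cv2.imwrite('pics/c8.png',cv2.resize(np.ascontiguousarray(c),None,fx=4,fy=4,interpolation=cv2.INTER_CUBIC))
print([(np.array(r["at"]).round(4),round(r["score"],2)) for r in tip_of("side","face")],[(np.array(r["at"]).round(4),round(r["score"],2)) for r in tip_of("wrist","face")])
E
```

```text
[ -3.3366 -16.8599   3.9951] [-3.5809  0.7116  0.0005] [0.5365 0.0462 0.026 ] 17.9333
[ -2.4784 -16.2288   3.8005] [-3.5973  0.6985  0.0047] [0.5365 0.0461 0.026 ] 18.0333
[ -3.3823 -16.2011   3.7143] [-3.5653  0.7577 -0.0064] [0.5365 0.0462 0.026 ] 18.1333
[(array([0.5572, 0.1535, 0.0658]), 0.81)] [(array([0.5543, 0.1475, 0.0673]), 0.81)]
```

View pics/w7.png

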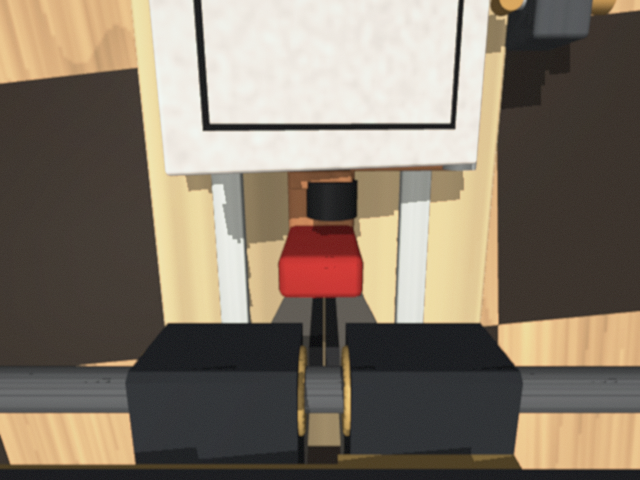

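View pics/c8.png

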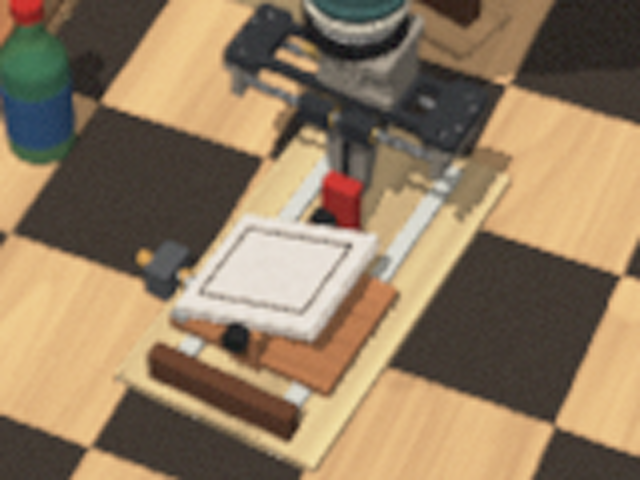

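```bash
python3 - <<'E'
from an import *
s,p,d=shot("side","side8.png"); 
c=p[225:315,270:370,::-1];cv2.imwrite('pics/c9.png',cv2.resize(np.ascontiguousarray(c),None,fx=7,fy=6,interpolation=cv2.INTER_CUBIC))
P=cloud("side",d)
s,p2,d2=shot("scene","scene8.png"); P2=cloud("scene",d2)
c=p2[200:270,300:380,::-1];cv2.imwrite('pics/c10.png',cv2.resize(np.ascontiguousarray(c),None,fx=8,fy=8,interpolation=cv2.INTER_CUBIC))
# track coords
xd=np.array([yd[1],-yd[0],0]); o0=np.array([.531,-.011,0])
H=np.full((50,40),np.nan)
for Q in (P.reshape(-1,3),P2.reshape(-1,3)):
    q=Q-o0; a=((q@yd+.06)/.006).astype(int); b=((q@xd+.12)/.006).astype(int)
    for i,j,z in zip(a,b,Q[:,2]):
        if 0<=i<50 and 0<=j<40 and z<.2: H[i,j]=np.nanmax([H[i,j],z])
for i in range(50): print("%4d"%(i*6-60),' '.join('  .' if np.isnan(h) else '%3d'%round(h*1000) for h in H[i]))
E
```

```text
-60   3   8   6   3   6   4  16   3   1   3   6   3  13   3   8   3   3   2   3   3   4   2   9   3   3  10  10   4   5   3   3   3   2   3   4   2   4   3   4   3
 -54   4   2   4   8   3  15  16  12  13  13  13  14  14  13  13  13  13  15  14  14  13  13  14  15  17  14  15  17  17  13  11  16  14  14   1   1   2   3   5   3
 -48   3   5   5  -1   4   5  15  16  16  14  14  14  12  15  13  13  12  13  13  15  15  15  15  15  14  14  15  15  14  14  14  13  15  15   3   3   2   3   3   2
 -42   3   1   4   3   4  12  16  16  15  15  19  17  19  14  14  15  14  14  16  15  14  18  16  14  14  16  13  15  14  14  14  13  14  14   3   3   3   3   2   3
 -36   3   6   5   3   2  14  15  15  15  17  19  22  20  21  12  14  15  13  13  15  14  15  14  13  14  18  22  22  17  14  13  14  14  14   3   2   2   2   5   2
 -30   3   6   6   4   2  14  15  17  15  17  22  21  22  22  15  14  13  15  16  14  16  15  15  16  15  18  21  23  21  14  14  17  15  13   2   3   2   5   4   4
 -24   2   3  11   3   1  15  14  14  16  15  12  22  24  20  15  15  14  16  13  14  16  15  17  14  13  13  2
[... 6448 characters left out ...]
  39  35  10  15   9   0   4   1   4   6
 216   5   2   7   1   2  14  13  14  40  35  34  87  33  35  87  74  76  75  70  65  69  66  61  25  65  66  39  51  52  54  40  35  17  15   4   4   2   1   4   3
 222   7   5   3   7   4  10  17  13  12   9  14  17  24  16  13  32  16  61  53  68  71  67  58  16  13  14  29  25  28  35  30  16  16  15   7   5   2   3   2   3
 228   4   1   4   5   3  14  13  13  14  12  15  26  22  19  15  18   .   .  59  69  68  66   .  18  15  18  23  20  22  12  14  18  14  15   3   5   4   2   3   4
 234   4   6   4   3   5  14  19  17  17  12  14   .   .   .   .   .   .   .  65  66  74  57   .   .   .   .   .   .  17  14  14  16  16  14   2   3   3   2   3   7
```

View pics/c9.png

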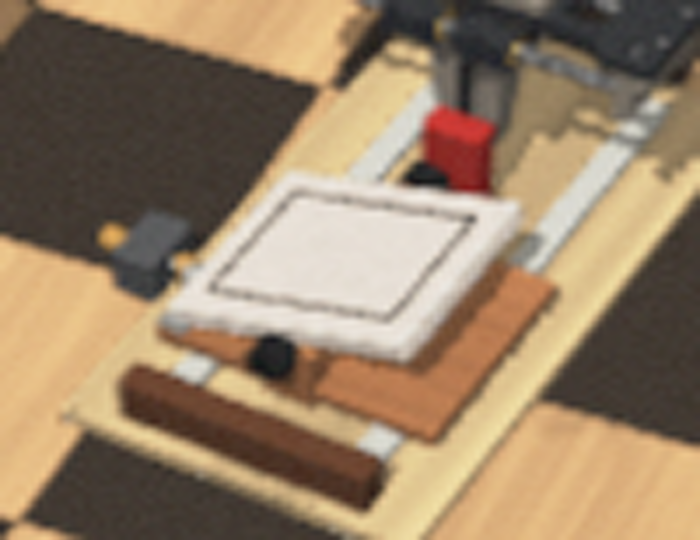

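View pics/c10.png

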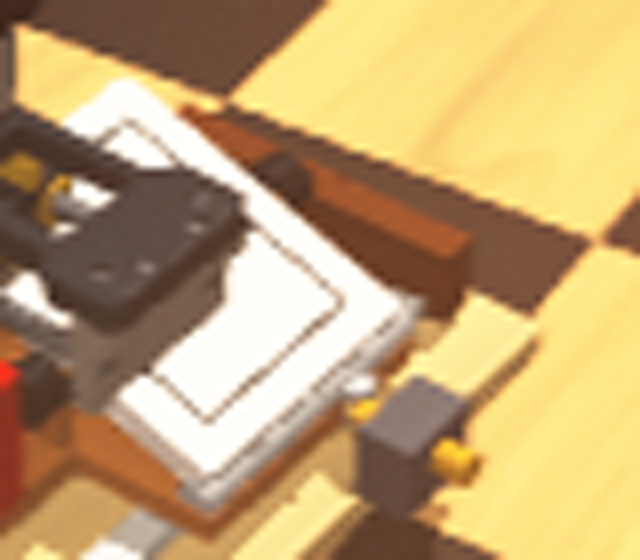

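```bash
python3 - <<'E'
from an import *
xd=np.array([yd[1],-yd[0],0]); o0=np.array([.531,-.011,0])
for cn,f in [("side","side8.png")]:
    pass
for cn,fa in [("wrist","w1.npz"),("scene","scene0.npz")]:
    p,d,s=load(fa);P=cloud(cn,d,s)
    q=P-o0; a=q@yd; b=q@xd; z=P[...,2]
    for lo,hi in [(-.03,-.02),(0.0,.01),(.02,.03),(.04,.05),(-.05,-.04)]:
        m=(b>lo)&(b<hi)&(d>0)&(a>.1)&(a<.3); A=a[m];Z=z[m]; k=np.argsort(A)
        print(fa,lo,' '.join('%d:%d'%(g,1000*np.median(Z[(A*1000>=g)&(A*1000<g+4)])) for g in range(120,290,4) if ((A*1000>=g)&(A*1000<g+4)).any()))
    # carriage initial far edge
s,p,d=shot("side","side9.png");P=cloud("side",d);q=P-o0; a=q@yd; b=q@xd; z=P[...,2]
for lo,hi in [(-.06,-.05),(-.05,-.04),(-.03,-.02),(.0,.01),(.03,.04)]:
    m=(b>lo)&(b<hi)&(d>0)&(a>.1)&(a<.3); A=a[m];Z=z[m]
    print('now',lo,' '.join('%d:%d'%(g,1000*np.median(Z[(A*1000>=g)&(A*1000<g+4)])) for g in range(190,290,4) if ((A*1000>=g)&(A*1000<g+4)).any()))
E
```

```text
w1.npz -0.03 120:78 124:78 128:78 132:78 136:77 148:13 152:13 156:12 160:13 164:13 168:12 172:13 176:12 180:13 184:12 188:12 192:12 196:12 200:13 204:12 208:12 212:12 216:12 220:12 224:13 228:12 232:12 236:12 240:13 244:32 248:42 252:42 256:42 276:1 280:1 284:1 288:1
w1.npz 0.0 120:68 124:67 128:67 132:67 136:61 140:64 144:66 148:67 152:67 168:13 172:12 176:12 180:12 184:12 188:13 192:12 196:13 200:13 204:12 208:12 212:12 216:13 220:12 224:12 228:12 232:12 236:12 240:13 244:32 248:42 252:42 256:42 260:40 280:1 284:1 288:1
w1.npz 0.02 120:374 124:371 128:60 132:60 136:60 144:13 148:13 152:12 156:12 160:13 164:13 168:12 172:12 176:12 180:12 184:12 188:12 192:13 196:13 200:12 204:12 208:12 212:12 216:12 220:12 224:12 228:12 232:12 236:13 240:13 244:32 248:42 252:42 256:42 276:1 280:1 284:1 288:1
w1.npz 0.04 120:328 124:330 128:340 132:53 136:52 140:21 144:20 148:20 152:21 156:20 160:20 164:21 168:20 172:21 176:21 180:20 184:20 188:20 192:20 196:20 200:20 204:21 208:21 212:20 216:20 220:20 224:21 228:20 232:20 236:20 240:20 244:35 248:42 252:42 256:42 260:41 276:2 280:1 284:1 288:1
w1.np
[... 1421 characters left out ...]
54:36 258:29 262:21 266:8 270:0 274:1 278:2 282:0 286:0
now -0.05 190:77 194:61 198:35 202:81 206:55 210:78 214:26 218:19 222:28 226:21 230:22 242:39 246:38 250:41 254:41 258:21 262:30 266:9 270:1 274:0 278:-1 282:2 286:-1
now -0.03 190:78 194:75 198:33 202:73 206:75 210:30 214:72 218:28 222:10 226:17 246:40 250:39 254:39 258:22 262:22 266:3 270:-2 274:0 278:-1 282:-2 286:-2
now 0.0 190:65 194:67 198:68 202:65 206:67 210:63 214:66 218:24 222:30 226:65 230:55 234:64 242:35 246:42 250:42 254:39 258:29 262:18 266:7 270:2 274:0 278:-1 282:0 286:1
now 0.03 190:55 194:53 198:56 202:55 206:33 210:34 214:35 218:24 222:14 226:13 230:16 246:36 250:42 254:44 258:23 262:22 266:6 270:0 274:-1 278:0 286:3
```

```bash
python3 - <<'E'
from h import *
np.set_printoptions(precision=4,suppress=True)
o=R(np.deg2rad(-5.8)); post=np.array([.531,-.009,.054])
st=ee(post-0.042*yd,o)
print(env.sense()['joint_positions'])
for a in (.104,.106,.108,.110):
    env.movel(st+yd*a,rate=.03); s=env.sense(); f=s['wrist_force']
    print(a,round((s['ee_pos']-st)@yd,4),f,s['moment'],s['ee_pos'],round(s['t'],2))
    if abs(f@yd)>25: break
E
```

```text
[-0.5627  0.5523  0.5215  2.0138 -0.417   0.6821  0.1182]
0.104 0.0974 [ -2.5655 -16.5352   4.2994] [-3.5069  0.6749  0.0087] [0.5365 0.0462 0.026 ] 18.83
0.106 0.0974 [ -3.1957 -20.6353   4.8074] [-4.4418  0.9182  0.1055] [0.5365 0.0461 0.026 ] 19.08
0.108 0.0973 [ -4.1303 -25.0077   5.6092] [-5.3488  1.0198  0.065 ] [0.5365 0.0461 0.0261] 19.33
```

```bash
python3 - <<'E'
from an import *
s=env.sense(); env.movel(s['ee_pos']-yd*.015,rate=.15); 
s=env.sense(); print(s['wrist_force'])
env.movel(s['ee_pos']+[0,0,.16],rate=.3)
o=R(np.deg2rad(90)); env.reach(np.array([.6,.15,.22]),o)
s,p,d=shot("wrist","w10.png"); np.savez('pics/w10.npz',p=p,d=d,e=s['ee_pos'],R=s['tcp_rot']); print(s['t'],s['wrist_force'])
P=cloud("wrist",d,s)
print([(np.array(r["at"]).round(4),round(r["score"],2)) for r in tip_of("wrist","face")])
print([(np.array(r["at"]).round(4),round(r["score"],2)) for r in tip_of("wrist","post")])
c=p[:330,100:640,::-1];cv2.imwrite('pics/c11.png',cv2.resize(np.ascontiguousarray(c),(790,483),interpolation=cv2.INTER_CUBIC))
E
```

```text
[0.1877 0.3249 0.0789]
21.5917 [ 0.7389 -0.0184 -0.3709]
[(array([0.551 , 0.1483, 0.0674]), 0.82)]
[(array([0.5378, 0.0639, 0.067 ]), 0.97)]
```

View pics/w10.png

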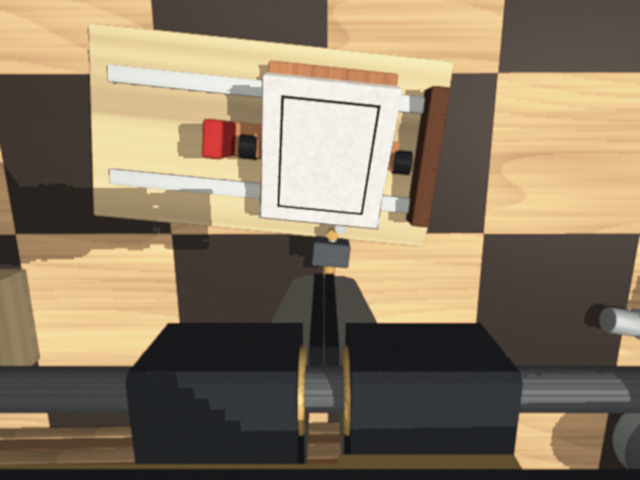

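```bash
python3 - <<'E'
from h import *
np.set_printoptions(precision=4,suppress=True)
o=R(np.deg2rad(-5.8)); tip=np.array([.538,.064,.058])
effector.release()
pre=ee(tip+[0,0,.09],o)
env.reach(pre,o); env.movel(ee(tip,o),rate=.15)
effector.grasp(12); s=env.sense(); f0=s['wrist_force']; p0=s['ee_pos']; print(s['gripper_width'],f0,p0,s['t'])
for k in (.0006,.0012,.0018):
    env.movel(p0-yd*k,rate=.02); env.pause(.1)
    F=[];Y=[]
    for _ in range(3): s=env.sense();F.append((s['wrist_force']-f0)@yd);Y.append((s['ee_pos']-p0)@yd); env.pause(.03)
    print(k,np.mean(Y),np.mean(F))
    if abs(np.mean(F))>3.2: break
env.movel(p0+yd*.001,rate=.02); s=env.sense(); print((s['ee_pos']-p0)@yd,(s['wrist_force']-f0)@yd,s['t'])
s,p,d=shot("wrist","w12.png")
E
```

```text
0.029916036150222137 [-2.3205 -0.0307  3.1085] [0.5374 0.064  0.0299] 26.0667
0.0006 -2.1725361789991614e-05 2.8793026466202
0.0012 -6.956171424744326e-05 5.137240631083045
-3.134788973718383e-05 -1.6292859236239596 27.225
```

View pics/w12.png

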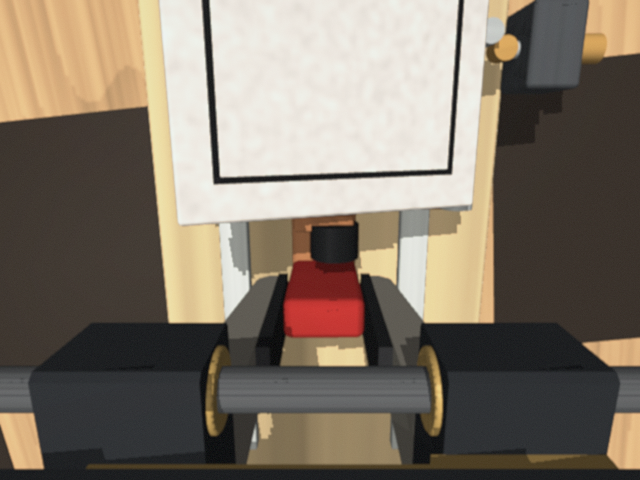

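```bash
python3 - <<'E'
from an import *
p,d,s=load("w10.npz"); cn="wrist"
P=cloud(cn,d,s); hsv=cv2.cvtColor(p,cv2.COLOR_RGB2HSV)
m=(hsv[...,1]<45)&(hsv[...,2]>130)&(d>0)&(np.hypot(P[...,0]-.552,P[...,1]-.149)<.09)&(P[...,2]>.035)
m=m.astype(np.uint8)
k,l,st,_=cv2.connectedComponentsWithStats(m); j=[i for i in range(1,k) if st[i,4]>300]; mm=np.isin(l,j)
c,n,fr,sd=planefit(P[cv2.erode(mm.astype(np.uint8),np.ones((3,3)))>0]); print("n",n,"slope",np.degrees(np.arccos(n[2])),"az",np.degrees(np.arctan2(n[1],n[0])),fr,sd)
mask=(mm&(abs((P-c)@n)<.006)).astype(np.uint8); mask=cv2.morphologyEx(mask,cv2.MORPH_OPEN,np.ones((5,5)))
cs,_=cv2.findContours(mask,cv2.RETR_EXTERNAL,cv2.CHAIN_APPROX_NONE); ct=cv2.convexHull(max(cs,key=cv2.contourArea))[:,0,:]
E=ray(cn,s,ct,c,n); print("board",rect(E,n)[:3])
# outline: dark pixels inside hull
hull=np.zeros_like(mask); cv2.fillPoly(hull,[ct],1); hull=cv2.erode(hull,np.ones((9,9)))
dk=((hsv[...,2]<110)&(hull>0)).astype(np.uint8)
ys,xs=np.nonzero(dk); h=cv2.convexHull(np.stack([xs,ys],1))[:,0,:]
E=ray(cn,s,h,c,n); r=rect(E,n); print("outline",r[:3]); 
k=np.array(r[3]); print(k)
for a in range(4):
    e=k[(a+1)%4]-k[a]; print(np.linalg.norm(e),np.degrees(np.arctan2(e[1],e[0])),e/np.linalg.norm(e))
print(solver.inverse_kinematics(np.array([.55,.15,.15]),R(np.deg2rad(90))))
E
```

```text
n [ 0.339  -0.0328  0.9402] slope 19.91094327755176 az -5.53176311091155 0.9855787476280835 0.0007185062912110489
board (array([0.553 , 0.1502, 0.0676]), (101.45562744140625, 121.30939483642578), 84.60448455810547)
outline (array([0.5534, 0.1502, 0.0674]), (73.16802215576172, 93.8261489868164), 84.55819702148438)
[[0.5058 0.1182 0.0835]
 [0.5936 0.1093 0.0515]
 [0.601  0.1821 0.0514]
 [0.5132 0.191  0.0834]]
0.09382612145503492 -5.785792235846504 [ 0.9354 -0.0948 -0.3406]
0.07316802821796423 84.24366664099705 [ 0.1003  0.995  -0.0014]
0.09382615112303916 174.21420959978016 [-0.9354  0.0948  0.3406]
0.07316802539167322 -95.7563115155436 [-0.1003 -0.995   0.0014]
[-0.4528  0.3732  0.1598  1.8464 -0.0726  0.9277  1.3105]
```

```bash
python3 - <<'E'
from h import *
np.set_printoptions(precision=4,suppress=True)
n=np.array([.339,-.0343,.9402]); n/=np.linalg.norm(n)
zt=np.array([.1003,.995,0]); zt-=n*(zt@n); zt/=np.linalg.norm(zt)
oF=np.stack([np.cross(-n,zt),-n,zt],1); C=np.array([.5533,.1502,.0675])
np.savez('goal.npz',oF=oF,C=C,n=n)
print(solver.inverse_kinematics(ee(C+n*.015,oF),oF), solver.inverse_kinematics(ee(C+n*.1,oF),oF))
oG=R(np.deg2rad(73.2)); g=np.array([.558,-.2118,.016])
print(solver.inverse_kinematics(ee(g,oG),oG))
effector.release(); s=env.sense(); print(s['gripper_width'],s['t'])
env.movel(s['ee_pos']+[0,0,.11],rate=.3)
s,p,d=shot("wrist","w13.png")
env.reach(ee(g+[0,0,.09],oG),oG)
env.movel(ee(g,oG),rate=.12); s=env.sense(); print(s['ee_pos'],s['wrist_force'],s['t'])
effector.grasp(40); s=env.sense(); print(s['gripper_width'],s['ee_pos'],s['wrist_force'],s['t'])
shot("scene","s14.png"); shot("wrist","w14.png")
E
```

```text
[-0.2844  0.6905  0.0461  1.6135 -0.1572  1.172   1.3119] [-0.2905  0.6402  0.0787  1.4959 -0.1586  1.3423  1.3129]
[ 0.2015  0.6431  0.1384  1.8618 -0.1379  0.6459  1.7004]
0.09182941751879753 28.2833
[ 0.5586 -0.212  -0.0114] [-0.0104 -0.7157 -0.4854] 31.325
0.02215780764997986 [ 0.558  -0.2119 -0.012 ] [ 0.4031 -0.5496  0.2879] 32.3833
```

View pics/w14.png

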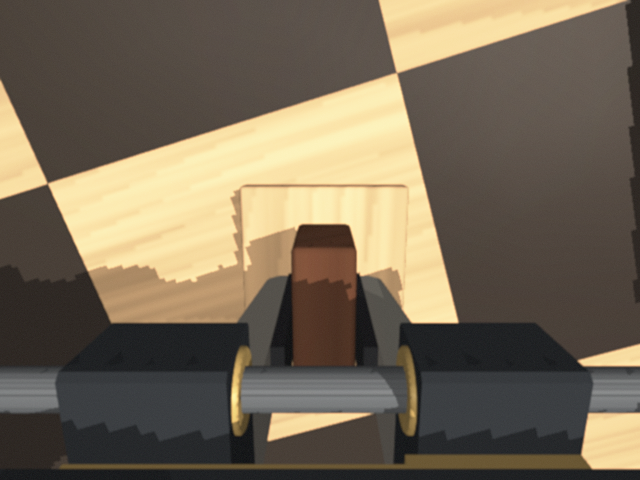

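View pics/s14.png

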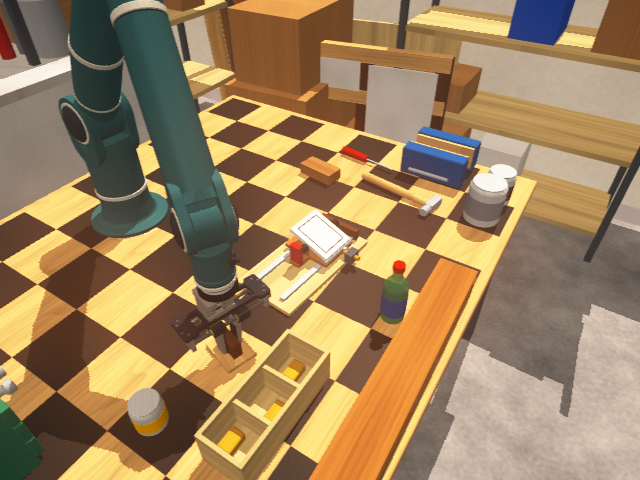

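```bash
python3 - <<'E'
from an import *
G=np.load('goal.npz'); oF,C,n=G['oF'],G['C'],G['n']
s,p,d=shot("wrist","w15.png"); P=cloud("wrist",d,s); Q=(P-s['ee_pos'])@s['tcp_rot']
m=(Q[...,2]>-.03)&(Q[...,2]<.03)&(P[...,2]>.0065)&(P[...,2]<.015)&(Q[...,0]<-.033); q=Q[m]; print("plate -x edge",np.percentile(q[:,0],[0,2]), len(q))
m=(abs(Q[...,2])<.008)&(P[...,2]>.046)&(P[...,2]<.056); q=Q[m]; print("batten -x end",np.percentile(q[:,0],[0,1,5]),len(q))
m=(P[...,2]>.0065)&(P[...,2]<.015)&(Q[...,0]<-.036)&(Q[...,0]>-.05)&(abs(Q[...,2])<.06);q=Q[m];print("z ext",q[:,2].min(),q[:,2].max())
t0=s['ee_pos']
env.movel(t0+[0,0,.19],rate=.25); s=env.sense(); print(s['gripper_width'],s['wrist_force'],s['t'])
q1=ee(C+n*.09,oF)
env.movel(np.r_[q1[:2],max(q1[2],s['ee_pos'][2])],frame=oF,rate=.2); s=env.sense(); print(s['ee_pos'],s['t'])
shot("side","s16.png"); shot("wrist","w16.png")
E
```

```text
plate -x edge [-0.0452 -0.0449] 4368
batten -x end [-0.0304 -0.03   -0.0291] 5717
z ext -0.0350051630344369 0.0351573507712357
0.02148772961415286 [-0.3329 -0.4992 -0.6684] 33.4417
[0.5745 0.1467 0.1768] 35.3917
```

View pics/s16.png

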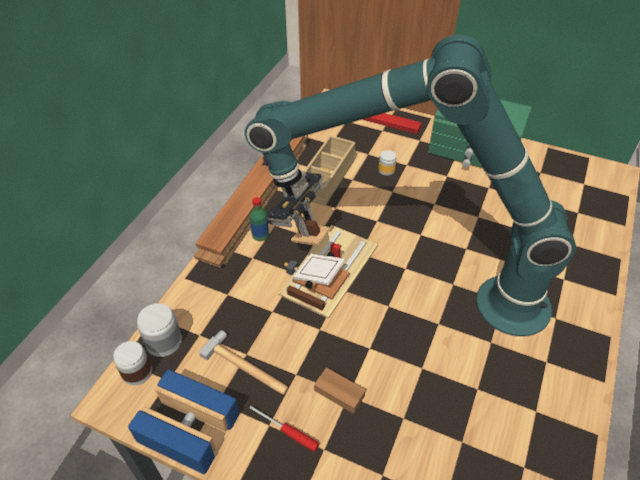

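View pics/w16.png

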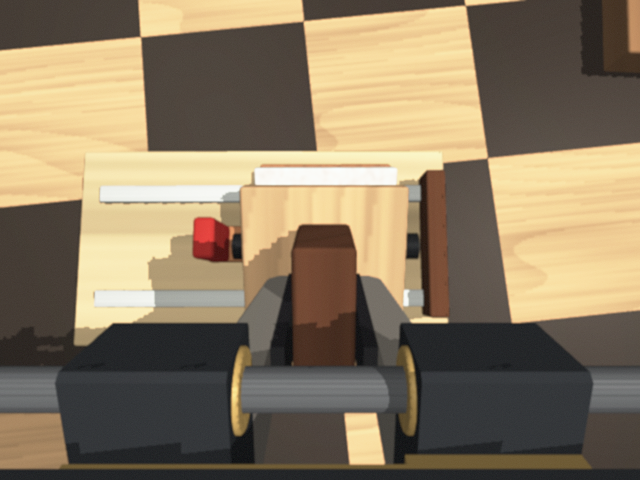

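```bash
python3 - <<'E'
from an import *
G=np.load('goal.npz'); oF,C,n=G['oF'],G['C'],G['n']
env.movel(ee(C+n*.034,oF),frame=oF,rate=.1); env.pause(.2)
f0=np.mean([env.sense()['wrist_force'] for _ in range(1)],0); F=[]
for _ in range(6): F.append(env.sense()['wrist_force']); env.pause(.03)
f0=np.mean(F,0); m0=env.sense()['moment']; print("f0",f0,f0@n,env.sense()['ee_pos'],ee(C+n*.034,oF)); np.savez('f0.npz',f0=f0,m0=m0)
shot("wrist","w17.png")
h=.0195
while h>.008:
    env.movel(ee(C+n*h,oF),rate=.05); env.pause(.05); s=env.sense(); f=s['wrist_force']-f0
    e=s['ee_pos']-ee(C,oF)
    print(round(h,4),"h act",round(e@n,4),"fn",round(f@n,2),f,s['moment']-m0,round(s['t'],2))
    if f@n>8.5: break
    h-=.0015 if f@n<2 else .0008
shot("wrist","w18.png");shot("scene","s18.png")
E
```

```text
f0 [ 0.2249 -0.0623 -1.6109] -1.4361615635625553 [0.5555 0.15   0.0733] [0.5553 0.15   0.0731]
0.0195 h act 0.0193 fn 0.29 [ 0.0329 -1.0253  0.2581] [-0.0291 -0.023  -0.0036] 37.63
0.018 h act 0.0181 fn -0.7 [ 0.078   0.6591 -0.7537] [-0.022   0.0021  0.015 ] 37.93
0.0165 h act 0.0165 fn 0.92 [0.6237 0.349  0.7686] [-0.0151  0.0234  0.006 ] 38.23
0.015 h act 0.0149 fn 0.38 [ 0.1853 -0.1073  0.3323] [-0.0219  0.0632  0.058 ] 38.53
0.0135 h act 0.0149 fn 6.94 [ 0.0015 -0.1149  7.3786] [-0.1789  0.6737  0.0678] 38.83
0.0127 h act 0.0148 fn 9.64 [-0.3394 -0.2226 10.3701] [-0.278   1.0215  0.1309] 39.13
```

View pics/w18.png

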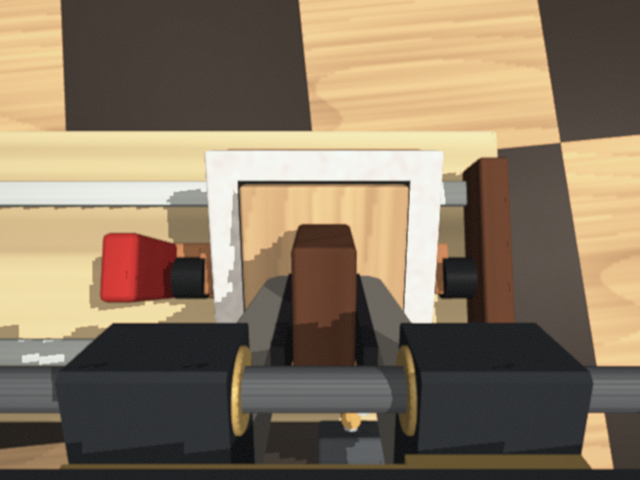

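```bash
cat > chk.py <<'E'
from an import *
G=np.load('goal.npz'); oF,C,n=G['oF'],G['C'],G['n']; z=np.load('f0.npz'); f0,m0=z['f0'],z['m0']
def stat(k=6):
    F=[];M=[]
    for _ in range(k): s=env.sense();F.append(s['wrist_force']-f0);M.append(s['moment']-m0);env.pause(.02)
    F=np.mean(F,0);M=np.mean(M,0); Rt=s['tcp_rot']
    e=oF.T@(s['ee_pos']-ee(C,oF)); dr=cv2.Rodrigues(oF.T@Rt)[0].ravel()
    r=-n*.241; Mc=M-np.cross(r,F)
    print("F tool",(oF.T@F).round(2),"Mc tool",(oF.T@Mc).round(3),"e mm",(e*1000).round(2),"rot deg",np.degrees(dr).round(2),round(s['t'],2)); return F,M
def vis(name):
    s,p,d=shot("wrist",name); P=cloud("wrist",d,s); Q=(P-C)@oF   # x down slope?, y=-n, z=track
    hsv=cv2.cvtColor(p,cv2.COLOR_RGB2HSV); h=-Q[...,1]
    b=(abs(h)<.004)&(d>0)&(hsv[...,1]<45)&(hsv[...,2]>130)&(abs(Q[...,2])<.056)&(abs(Q[...,0])<.065)
    t=(abs(h-.010)<.004)&(d>0)&(hsv[...,1]>50)&(hsv[...,2]>90)&(abs(Q[...,2])<.036)&(abs(Q[...,0])<.05)
    for nm,m in (("board",b),("plate",t)):
        A=np.c_[Q[m][:,0],Q[m][:,2],np.ones(m.sum())]; c,*_=np.linalg.lstsq(A,h[m],rcond=None)
        print(nm,m.sum(),"tilt deg d/dx %.2f d/dz %.2f h %.2f mm"%(np.degrees(c[0]),np.degrees(c[1]),c[2]*1e3))
    q=Q[t]; print(" plate x min",np.percentile(q[:,0],[.5,2])*1e3,"z",np.percentile(q[:,2],[1,99])*1e3)
    dk=(hsv[...,2]<90)&(abs(h)<.005)&(abs(Q[...,2])<.045)&(Q[...,0]<-.035)&(Q[...,0]>-.056); q=Q[dk]
    print(" outline x",np.percentile(q[:,0],[1,50])*1e3,"z",np.percentile(q[:,2],[1,99])*1e3,len(q))
E
python3 - <<'E'
from chk import *
stat(); vis("w19.png")
E
```

```text
F tool [ -3.96 -10.    -0.53] Mc tool [-0.248  0.015  0.028] e mm [  0.05 -14.82   0.02] rot deg [ 0.03 -0.01 -0.06] 39.32
board 15456 tilt deg d/dx -0.00 d/dz 0.01 h -0.01 mm
plate 12657 tilt deg d/dx 0.22 d/dz 0.02 h 10.00 mm
 plate x min [-45.2578 -45.0461] z [-34.3464  34.288 ]
 outline x [-46.2638 -45.8149] z [-36.6849  36.4071] 370
```

```bash
python3 - <<'E'
import cv2
c=cv2.imread('pics/w19.png')[140:330,195:455];cv2.imwrite('pics/c19.png',cv2.resize(c,None,fx=3,fy=3,interpolation=cv2.INTER_CUBIC))
E
```

```text
(no output)
```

View pics/c19.png

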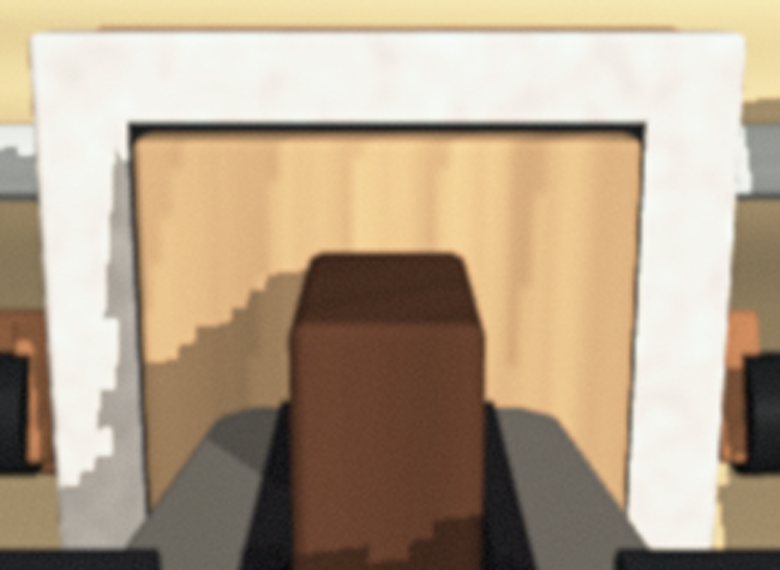

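```bash
python3 - <<'E'
from chk import *
env.movel(ee(C+n*.0127-oF[:,0]*.001,oF),frame=oF,rate=.02); env.pause(.2); stat()
vis("w20.png"); stat(); print(env.sense()['gripper_width'])
p,d=viewer.read_camera("scene"); cv2.imwrite('pics/s20.png',p[:,:,::-1])
print([(np.array(r["at"]).round(4),round(r["score"],2)) for r in tip_of("scene","post")])
E
```

```text
F tool [-0.57 -8.29 -0.63] Mc tool [-0.143 -0.02   0.301] e mm [  0.07 -14.88   0.04] rot deg [ 0.05  0.   -0.18] 39.92
board 15452 tilt deg d/dx -0.00 d/dz -0.00 h -0.04 mm
plate 12664 tilt deg d/dx 0.23 d/dz 0.06 h 9.99 mm
 plate x min [-45.3145 -45.0795] z [-34.3099  34.2825]
 outline x [-46.2967 -45.8101] z [-36.8473  36.3267] 371
F tool [-0.38 -8.38 -0.24] Mc tool [-0.242 -0.007  0.351] e mm [  0.09 -14.89   0.01] rot deg [ 0.05  0.   -0.18] 40.07
0.021892348781371817
[(array([0.5375, 0.0679, 0.0686]), 0.74), (array([0.5516, 0.15  , 0.0671]), 0.18)]
```

View pics/s20.png

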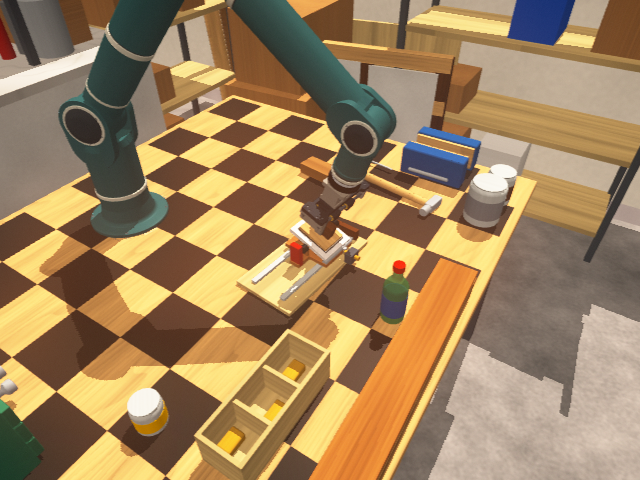

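View pics/w20.png

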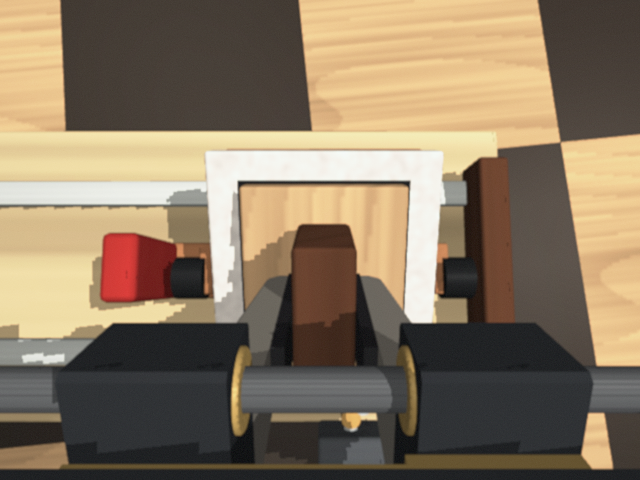

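```bash
python3 - <<'E'
from chk import *
env.movel(ee(C+n*.0126-oF[:,0]*.0003,oF),frame=oF,rate=.02); env.pause(.3); stat(10)
vis("w21.png"); env.pause(.5); F,M=stat(10); print(env.sense()['gripper_width'],env.sense()['t'])
if 8.8<F@n<11.5: print("fin",workorder.finish_job())
E
```

```text
F tool [ -2.43 -10.15  -0.86] Mc tool [-0.149  0.009  0.294] e mm [  0.1  -14.84   0.02] rot deg [ 0.04 -0.01 -0.1 ] 40.88
board 15460 tilt deg d/dx -0.01 d/dz 0.02 h 0.00 mm
plate 12662 tilt deg d/dx 0.24 d/dz 0.02 h 10.02 mm
 plate x min [-45.2625 -45.0352] z [-34.2707  34.3113]
 outline x [-46.6263 -45.9145] z [-36.7747  36.3571] 400
F tool [-3.03 -9.94 -0.55] Mc tool [-0.232 -0.001  0.149] e mm [  0.09 -14.85  -0.  ] rot deg [ 0.04 -0.   -0.1 ] 41.6
0.02184291230858815 41.6167
the job is handed in; nothing more can be done
fin None
```

The carriage is home, the cover plate is held on the rest board with about 10 N, and I handed the job in at about 41.6 s with the grip still closed.

- **Carriage:** My first push skimmed over the post. All three cameras showed the fingertips ending 28 mm short of the reported TCP, so I corrected for that and pushed again by the red post. The carriage then hit a hard stop, with no movement at 25 N. Holding the post and pulling back with about 5 N moved it less than 0.1 mm.
- **Cover plate:** I picked it up by the batten and tilted it to the measured 19.9° slope.

Last checks:
- **Press:** 9.9 N along the board's normal, plus about 3 N sideways held by friction.
- **Fit:** The plate is within about 0.25° of parallel to the board. It sits within about 0.5 mm of centre across the board and is square. Up the slope it is within about 1 mm.
- **Contact:** The underside rests on the face, and the grip width is 21.8 mm.

What disagreed or stays unconfirmed:
- **Travel:** I measured only about 76 mm, so the carriage seems to have started about 34 mm along the track.
- **Stop bar:** The carriage still shows a gap of about 20 mm to the brown bar.
- **Catch:** I did not record the click in the force readings. I judge the carriage home from the hard stop, the pull test and the pin showing past the plunger.
- **Pressure:** The wrist moments suggest the pressure leans slightly towards the edges.

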